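Put the nesting measuring cups away in their basket

ROBOT

A 6-joint arm with a two-finger parallel gripper is mounted at the origin on the work surface. World frame = base frame: x ahead of the robot, y to its left, z up, the work surface at z = 0. Lengths are in m, angles in rad, forces in N, time in s.
With the tool pointing down it reaches from about 0.3 to 0.775 m from the base axis. Payload 14.6 kg.
Tool frame: the origin (TCP) lies on the mounting face of the last link; the fingertips stand 199 mm ahead of it and the grasp point (between the pads) lies 180 mm ahead of it; z points along the fingers, y is the direction in which the jaws open and shut (so a half turn about z gives the same grasp; the last joint's range is limited). The gripper opens to 94 mm and grips with 3 to 60 N. Pads are 16 mm wide; open, the fingers measure 119 mm over their backs; the gripper's body (75 mm by 177 mm) begins 78 mm behind the grasp point.
Start: joints at [1.062, 0.3, 1.521, -0, 1.321, -0.067], TCP at [0.235, 0.497, 0.405] pointing down, gripper open.
Joint ranges: [-3.03, 3.03], [-0.79, 2.21], [0.23, 2.52], [-1.04, 4.18], [0, 3.07], [-2.55, 2.55]. Speed limits (rad/s): [2.22, 2.22, 2.57, 3.14, 3.14, 3.14].

INTERFACE

Orientations are given as [roll, pitch, yaw] about the fixed x, y, z axes, in that order (R = Rz(yaw) Ry(pitch) Rx(roll)).
In Python, from station import sensors, vision, job gives the robot as it stands. The module is installed in compiled form; this text tells all that it offers.
- The arm moves only by the tool arm_command, never from a script. Its argument "plan" is one flat list of numbers, 5 for each row, row after row: the closure, from -1 (fully open) to 1 (shut), so that 0 is half open, then the shift along the world's x, y, z scaled (see below), then the turn about the world's z scaled (see below). A call has 1 to 20 rows; each row is the pose to reach, as a shift and turn from the pose commanded when the call began; what a row does not reach only later rows make up. The controller multiplies each number of a shift by 400 mm and each number of a turn by 120 degrees. A row lasts 1/10 s, in which the tool goes at most 50 mm and 8.59 degrees, less where a joint would pass 70% of its speed; a pose out of reach is approached as far as the arm can. A call with a number of a shift or a turn outside -1 to 1 is refused whole. A call with a gripper value outside its range is refused whole. The fingers move at their own pace and stop on an object; "newtons" is the grip in N (left out, the last holds). Time passes only in rows, so rows that repeat a pose let the fingers close. It gives the time, the measured TCP pose, the force and the opening at its end, in the units of the state.
- sensors.get_obs(): the state, without advancing time (a new reading comes with each control period).
- vision.camera(name): name is "scene" or "top" or "wrist"; returns the picture (420x560x3 uint8, blue, green, red); there is no depth.
- vision.camera_params(name): a dict with "intrinsics" (3x3 intrinsics, pixels), "rvec" (rotation vector, rad) and "tvec" (3), from world to camera coordinates, as OpenCV has them. Camera axes: x right, y down, z forward; pixel columns grow to the right and rows downward; lengths in m; the calibration is good to about 2 mm. A picture is of the moment at which its call begins: read the wrist's pose just before it. camera_params takes no time and is no camera call; for the wrist camera it gives the pose at the moment of the call.
- job.hand_in(): hands the job in, once; it reports no verdict.
Trained networks look in the newest picture that a camera, given by its name, has taken for a name from the list of things; names that differ only in an ending like _2 or _b are one class to them, and where a whole thing is asked for, a point or a joint stands for the part that bears it (a point fixed in the world has none). Each returns a list of dicts, best first, with "confidence" (0 to 1); they miss things now and then, are a little off and sometimes report something else, mostly with a low value. They report only what shows in the picture. A call takes as long as a camera call. They do not tell look-alikes from the thing itself.
- vision.search_frame(name, camera): "at" ([row, column] in pixels, amid what is visible of it).
- vision.silhouettes(name, camera): "mask" (420x560 bool, what is visible of it) and "at" ([row, column] in pixels, amid what is visible of it).
- vision.pinpoint(name, camera): "at" ([row, column] in pixels: a listed point, or the origin of a listed thing).
The state is a dict: "time_s": time; "qpos": joint angles; "joint_vel": joint speeds; "tau": joint torques, N m; "ee_pos": TCP position; "eef_rot": TCP orientation; "force": force on the tool from outside, world axes, zero at the start; "moment": the same for the moment, N m; "grip_width": finger opening in m.
Only numpy, scipy, OpenCV 4.12 (cv2) and the standard library are available. Lean on these libraries where they do the work, as an engineer would, in place of code of your own. Each camera call takes 0.05 s, during which the arm holds its last target.

TASK

Put the set of four coloured measuring cups away in the empty white basket as one nest: the largest standing in the basket, the next size inside it, and so on down to the smallest, every cup sitting level and fully home in the next larger one with the handles lined up. Leave the coffee scoop and everything else on the counter where it stands.

Things in the scene. Friction and masses are not known exactly. Their poses are not given: they have to be found in the camera images.
- cup_blue: largest, blue plastic measuring cup, tapered, open: foot 72 mm, rim 92 mm across, 52 mm high, wall 2.5, floor 3 mm thick. Flat level handle 14 mm wide, 6 thick, from the rim to 102 mm off the axis, underside 46 mm above the foot. Origin: centre of the underside; z up, x out along the handle (grip across, 78 mm out).
- cup_green: second, green plastic measuring cup, tapered, open: foot 60 mm, rim 76 mm across, 49 mm high, wall 2.5, floor 3 mm thick. Flat level handle 14 mm wide, 6 thick, from the rim to 102 mm off the axis, underside 51 mm above the foot. Origin: centre of the underside; z up, x out along the handle (grip across, 78 mm out). Home, it stands on the blue cup's floor, 3 mm play, handle 2 mm over that one's
- cup_yellow: third, yellow plastic measuring cup, tapered, open: foot 49 mm, rim 61 mm across, 46 mm high, wall 2.5, floor 3 mm thick. Flat level handle 14 mm wide, 6 thick, from the rim to 102 mm off the axis, underside 56 mm above the foot. Origin: centre of the underside; z up, x out along the handle (grip across, 78 mm out). Home, it stands on the green cup's floor, 3 mm play, handle 2 mm over that one's
- cup_red: smallest, red plastic measuring cup, tapered, open: foot 38 mm, rim 47 mm across, 43 mm high, wall 2.5, floor 3 mm thick. Flat level handle 14 mm wide, 6 thick, from the rim to 102 mm off the axis, underside 61 mm above the foot. Origin: centre of the underside; z up, x out along the handle (grip across, 78 mm out). Home, it stands on the yellow cup's floor, 3 mm play, handle 2 mm over that one's
- basket_white: low white perforated plastic basket, empty, fixed: 160 x 130 mm outside, 36 mm high, walls and floor 3 mm thick. Origin: centre of its underside; x along the 160 mm side, z up; its yaw varies a little. It stands to the left or to the right of the cups
- basket_dark: the same basket in black, fixed, full of spice jars up to 86 mm high; on the other side; not to be used. Origin: centre of its underside; x along the 160 mm side
- scoop: bystander: steel coffee scoop with a black handle end, standing among the cups; bowl 54 mm across, 32 mm high, handle to 103 mm from the bowl's axis. Origin: centre of the bowl's underside; x outward along the handle
- ramekin: bystander: turquoise bowl 72 mm across, 40 mm high. Origin: centre of its underside
- spice_jar: bystander: spice jar with red lid, 46 mm across, 95 mm high. Origin: centre of its underside
- can: bystander: red food can with a pale band, 74 mm across, 85 mm high. Origin: centre of its underside
There are look-alikes about, which are no part of the job. Leave any pink look-alike of the cup_blue alone.

How it is judged:
At the end, for the whole second after the job is handed in: Blue cup on the white basket's floor (origin within 45 mm along, 32 across of its centre, 0-7 mm up); green in blue, yellow in green, red in yellow: origins within 6 mm sideways, 0.5-6.5 mm above the next larger; all within 0.09 rad of upright, neighbouring handles within 0.35 rad, at rest (x of cup_blue in the frame of basket_white between -0.045 and 0.045 m and y of cup_blue in the frame of basket_white between -0.032 and 0.032 m and z of cup_blue in the frame of basket_white between 0 and 0.007 m and horizontal distance between cup_green and cup_blue below 0.006 m and z of cup_green in the frame of cup_blue between 0.0005 and 0.0065 m and angle between the x axis of cup_green and the x axis of cup_blue, either way round below 0.35 rad and horizontal distance between cup_yellow and cup_green below 0.006 m and z of cup_yellow in the frame of cup_green between 0.0005 and 0.0065 m and angle between the x axis of cup_yellow and the x axis of cup_green, either way round below 0.35 rad and horizontal distance between cup_red and cup_yellow below 0.006 m and z of cup_red in the frame of cup_yellow between 0.0005 and 0.0065 m and angle between the x axis of cup_red and the x axis of cup_yellow, either way round below 0.35 rad and angle between each of cup_blue, cup_green, cup_yellow, cup_red's own z axis and vertical below 0.09 rad and linear speed of each of cup_blue, cup_green, cup_yellow, cup_red below 0.02 m/s and angular speed of each of cup_blue, cup_green, cup_yellow, cup_red below 0.2 rad/s); the robot touches nothing.
It fails at once if the scoop is pushed or carried more than 30 mm from its place (distance of scoop from where it was at the start of the episode above 0.03 m).
It fails at once if the ramekin is pushed or carried more than 30 mm from its place (distance of ramekin from where it was at the start of the episode above 0.03 m).
It fails at once if the spice jar is pushed or carried more than 30 mm from its place (distance of spice_jar from where it was at the start of the episode above 0.03 m).
It fails at once if the can is pushed or carried more than 30 mm from its place (distance of can from where it was at the start of the episode above 0.03 m).
It also fails if it takes over 128 s, if anything falls off the work surface, if the arm or the gripper's body presses on something with over 40 N, if the wrist force passes 120 N, or if a joint passes its speed limit or range.

## Working session

There is one attempt and no reset: what is moved stays moved. The work goes in short steps, Python scripts to look and compute and a tool call to move; the robot and the scene stay as the last step left them, time stands still between calls to the robot, and variables do not carry over. Pictures are saved under pics/ and viewed, and the job is handed in when it is done.

Besides the shell and the picture viewer there is one more tool, called after "Call:" by a JSON object that holds its "name" and its "arguments", one argument or row to a line. arm_command: Moves the arm, as the interface text tells. Its arguments: {"type":"object","properties":{"plan":{"type":"array"},"newtons":{"type":"number"}},"required":["plan"]}

```bash
ls; mkdir -p pics; python3 - <<'E'
from station import sensors, vision, job
import cv2,numpy as np
o=sensors.get_obs()
for k in ("time_s","ee_pos","eef_rot","force","grip_width","qpos"): print(k,o[k])
for c in ("scene","top","wrist"):
    im=vision.camera(c); cv2.imwrite(f"pics/{c}0.png",im)
    p=vision.camera_params(c); R=cv2.Rodrigues(np.array(p["rvec"]))[0]
    print(c,np.array(p["intrinsics"]).tolist(),(-R.T@np.array(p["tvec"]).ravel()).round(3),R.round(2).tolist())
E
```

```text
pics
time_s 0.0
ee_pos [0.23515147 0.49715297 0.40408045]
eef_rot [-3.14040479e+00 -7.64406446e-05  2.69980132e+00]
force [-0.25529148  0.23102861 -0.2581565 ]
grip_width 0.09401300709520452
qpos [ 1.06238516e+00  3.00466926e-01  1.52160007e+00 -2.89561190e-06
  1.32071597e+00 -6.66191613e-02]
scene [[398.5226801314256, 0.0, 281.3360491056321], [0.0, 398.5226801314256, 209.24039040761502], [0.0, 0.0, 1.0]] [1.374 0.489 0.706] [[-0.5, 0.87, -0.01], [0.48, 0.27, -0.83], [-0.72, -0.42, -0.55]]
top [[438.5851428270013, 0.0, 277.5595812780836], [0.0, 438.5851428270013, 213.25996036111954], [0.0, 0.0, 1.0]] [ 0.344 -0.017  1.354] [[0.01, -1.0, -0.01], [-0.99, -0.01, -0.14], [0.14, 0.01, -0.99]]
wrist [[373.24855039977297, 0.0, 275.81410188019447], [0.0, 373.24855039977297, 212.4981181863406], [0.0, 0.0, 1.0]] [0.166 0.529 0.385] [[0.43, 0.9, -0.0], [0.87, -0.41, 0.26], [0.23, -0.11, -0.97]]
```

View pics/top0.png

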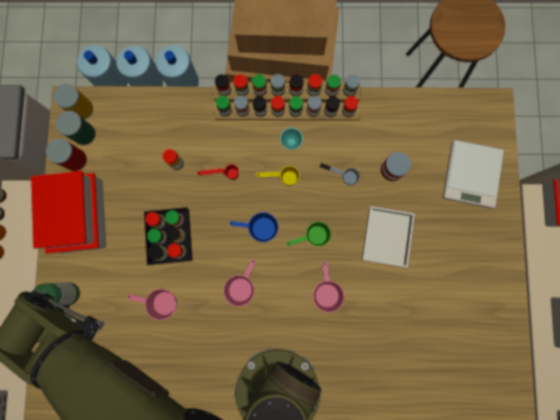

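View pics/scene0.png

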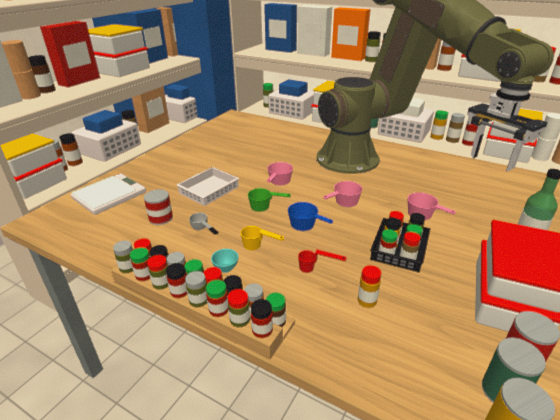

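View pics/wrist0.png

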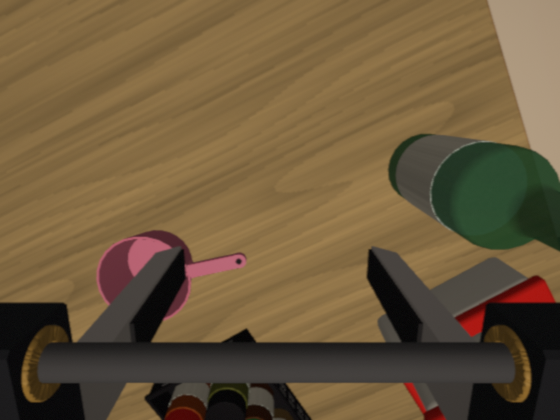

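The top view shows the cups upright: red (232,172), yellow (290,176), blue (263,227) and green (317,234), given as column,row. The white basket is at (388,237), with the scoop at (350,177) among the cups. The three look-alikes are pink, at (161,304), (239,290) and (328,295). The white tray at (474,173) is a scale, not the basket.

```bash
cat > h.py <<'E'
from station import sensors, vision, job
import cv2,numpy as np
from scipy.optimize import minimize
CUP={"cup_blue":(.036,.046,.052,.046),"cup_green":(.030,.038,.049,.051),"cup_yellow":(.0245,.0305,.046,.056),"cup_red":(.019,.0235,.043,.061)}
t=np.linspace(0,2*np.pi,40,endpoint=False); C=np.c_[np.cos(t),np.sin(t)]
def proj(P,p): return cv2.projectPoints(np.float64(P),np.array(p["rvec"]),np.array(p["tvec"]),np.array(p["intrinsics"]),None)[0][:,0]
def hulls(name):
    if name in CUP:
        f,r,h,u=CUP[name]
        a=np.r_[np.c_[C*f,0*t],np.c_[C*r,0*t+h]]
        b=np.array([[x,y,z] for x in(r-.004,.102) for y in(-.007,.007) for z in(u,u+.006)])
        return [a,b]
    if name=="basket_white": return [np.array([[x,y,z] for x in(-.08,.08) for y in(-.065,.065) for z in(0,.036)])]
S=4
def render(name,q,p,z0=0,shape=(420,560)):
    m=np.zeros((shape[0]*1,shape[1]*1),np.uint8); c,s=np.cos(q[2]),np.sin(q[2]); R=np.array([[c,-s,0],[s,c,0],[0,0,1]])
    big=np.zeros((shape[0]*S,shape[1]*S),np.uint8)
    for H in hulls(name):
        uv=proj(H@R.T+[q[0],q[1],z0],p); uv=(uv+.5)*S
        cv2.fillConvexPoly(big,cv2.convexHull(np.int32(uv.round())),255)
    return cv2.resize(big,(shape[1],shape[0]),interpolation=cv2.INTER_AREA)/255.
def ray(uv,z,p):
    R=cv2.Rodrigues(np.array(p["rvec"]))[0]; c=-R.T@np.array(p["tvec"]).ravel()
    n=cv2.undistortPoints(np.float64([[uv]]),np.array(p["intrinsics"]),None)[0,0]
    d=R.T@[n[0],n[1],1]; return (c+d*(z-c[2])/d[2])[:2]
def fit(name,mask,p,q0,z0=0,ign=None):
    w=np.ones(mask.shape) if ign is None else (~ign)
    f=lambda q:(np.abs(render(name,[q[0]/1000,q[1]/1000,q[2]/100],p,z0)-mask)*w).sum()
    best=None
    x=np.array([q0[0]*1000,q0[1]*1000,q0[2]*100])
    for st in (8,3):
        r=minimize(f,x,method="Nelder-Mead",options=dict(initial_simplex=np.r_[[x],x+np.diag([st,st,st*1.5])],xatol=.05,fatol=.5)); x=r.x
    return np.array([x[0]/1000,x[1]/1000,x[2]/100]),r.fun/mask.sum()
def best(name,cam,near,k=60):
    L=vision.silhouettes(name,cam); return [(d["confidence"],np.round(d["at"]).tolist(),int(d["mask"].sum())) for d in L],L
E
python3 - <<'E'
from h import *
c0={"cup_blue":(227,263),"cup_green":(234,317),"cup_yellow":(176,290),"cup_red":(172,232),"basket_white":(237,388)}
for cam in("top","scene"):
    im=vision.camera(cam); p=vision.camera_params(cam)
    for n in c0:
        s,L=best(n,cam,None)
        print(cam,n,s)
        if cam=="top": ok=[d for d in L if np.hypot(*(np.array(d["at"])-c0[n]))<25]
        else:
            q=Q[n]; e=proj([[q[0],q[1],.03]],p)[0][::-1]; ok=[d for d in L if np.hypot(*(np.array(d["at"])-e))<25]
        if not ok: print("none");continue
        m=ok[0]["mask"].astype(float)
        if cam=="top":
            x=ray(c0[n][::-1],.03,p); 
            g=[fit(n,m,p,[*x,a]) for a in ((1.3,1.8) if n!="basket_white" else (-.1,.1))]; g=min(g,key=lambda k:k[1])
            Q=globals().setdefault("Q",{}); Q[n]=g[0]
        else: g=fit(n,m,p,Q[n])
        print(g[0].round(4),round(g[1],3))
    for n in ("scoop","ramekin","spice_jar","can"):
        L=vision.pinpoint(n,cam); print(n,[(round(d["confidence"],2),np.round(d["at"]).tolist(),ray(d["at"][::-1],0,p).round(3).tolist()) for d in L])
E
```

```text
top cup_blue [(0.77, [289.0, 240.0], 831), (0.71, [304.0, 158.0], 827), (0.56, [293.0, 330.0], 882), (0.39, [178.0, 286.0], 460)]
none
top cup_green [(0.69, [232.0, 314.0], 608)]
[ 0.4656 -0.119   1.8995] 0.057
top cup_yellow [(0.79, [176.0, 288.0], 371)]
[ 0.6449 -0.0331  1.5832] 0.217
top cup_red [(0.88, [172.0, 229.0], 338)]
[0.6573 0.146  1.6976] 0.094
top basket_white [(0.55, [234.0, 388.0], 2468), (0.52, [171.0, 346.0], 394)]
[ 0.462  -0.3331 -0.1701] 0.028
scoop [(0.63, [178.0, 349.0], [0.645, -0.22])]
ramekin [(0.61, [141.0, 290.0], [0.765, -0.036])]
spice_jar [(0.69, [167.0, 177.0], [0.679, 0.321])]
can [(0.85, [173.0, 390.0], [0.663, -0.35])]
scene cup_blue [(0.91, [202.0, 426.0], 666), (0.8, [216.0, 304.0], 713), (0.68, [173.0, 278.0], 494), (0.59, [192.0, 347.0], 661)]Traceback (most recent call last):
  File "<stdin>", line 10, in <module>
KeyError: 'cup_blue'
```

Call:
{"name": "arm_command", "arguments": {
  "plan": [-1,0.2,-0.3,0,-0.25,-1,0.4,-0.6,0,-0.53,-1,0.6,-0.9,0,-0.53,-1,0.79,-1,0,-0.53,-1,0.79,-1,0,-0.53,-1,0.79,-1,0,-0.53,-1,0.79,-1,0,-0.53,-1,0.79,-1,0,-0.53,-1,0.79,-1,0,-0.53,-1,0.79,-1,0,-0.53,-1,0.79,-1,0,-0.53,-1,0.79,-1,0,-0.53,-1,0.79,-1,0,-0.53,-1,0.79,-1,0,-0.53,-1,0.79,-1,0,-0.53],
  "newtons": 40
}}

```text
time_s: 2.25
ee_pos: [0.5506, 0.0983, 0.405]
eef_rot: [3.141, -0.0, 1.591]
force: [-0.2, 0.3, -0.2]
grip_width: 0.094
```

```bash
python3 - <<'E'
from h import *
o=sensors.get_obs(); print(o["time_s"],o["ee_pos"],o["eef_rot"])
cv2.imwrite("pics/w1.png",vision.camera("wrist"))
E
```

```text
2.25 [0.55056676 0.09830579 0.40496897] [ 3.14121883e+00 -1.31873325e-04  1.59141964e+00]
```

View pics/w1.png

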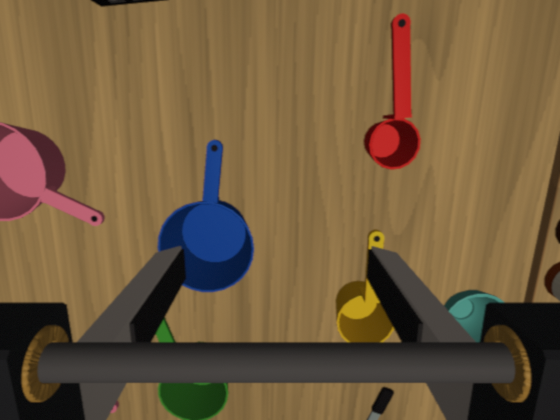

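The wrist view shows blue at (207,245), red at (392,143), yellow at (365,312), green partly hidden, and a pink look-alike at the left edge.

Call:
{"name": "arm_command", "arguments": {
  "plan": [-1,0,-0.12,0,0,-1,0,-0.25,0,0,-1,0,-0.25,0,0,-1,0,-0.25,0,0,-1,0,-0.25,0,0]
}}

```text
time_s: 2.8
ee_pos: [0.5511, -0.0018, 0.4048]
eef_rot: [3.141, -0.0, 1.591]
force: [-0.4, 0.9, -0.1]
grip_width: 0.0935
```

```bash
cat >> h.py <<'E'
HUE={"cup_blue":(105,128),"cup_green":(45,80),"cup_yellow":(20,33),"cup_red":(0,4)}
def cmask(im,name):
    h=cv2.cvtColor(im,cv2.COLOR_BGR2HSV); lo,hi=HUE[name]
    m=((h[...,0]>=lo)&(h[...,0]<=hi)&(h[...,1]>190)&(h[...,2]>40))
    if name=="cup_red": m|=((h[...,0]>=176)&(h[...,1]>190)&(h[...,2]>40))
    n,l,s,c=cv2.connectedComponentsWithStats(m.astype(np.uint8))
    return m,l,s,c
def wmeas(im,p,names,z0=0,guess=None):
    out={}
    for n in names:
        m,l,s,c=cmask(im,n); i=1+np.argmax(s[1:,4]); k=l==i
        k=cv2.morphologyEx(k.astype(np.uint8),cv2.MORPH_CLOSE,np.ones((5,5)))
        y,x=np.nonzero(k); x0=ray(c[i],.03,p) if guess is None else guess[n][:2]
        angs=(1.1,1.5,1.9) if guess is None else [guess[n][2]]
        g=min([fit(n,k.astype(float),p,[*x0,a],z0) for a in angs],key=lambda g:g[1])
        out[n]=g[0]; print(n,s[i].tolist(),g[0].round(4).tolist(),"res",round(g[1],3))
    return out
def overlay(im,p,qs,z0=0):
    im=im.copy()
    for n,q in qs.items():
        r=(render(n,q,p,z0)>.5).astype(np.uint8); cs=cv2.findContours(r,cv2.RETR_EXTERNAL,cv2.CHAIN_APPROX_NONE)[0]; cv2.drawContours(im,cs,-1,(255,255,255),1)
    return im
E
python3 - <<'E'
from h import *
im=vision.camera("wrist"); p=vision.camera_params("wrist")
q=wmeas(im,p,["cup_blue","cup_yellow","cup_red"])
cv2.imwrite("pics/w2.png",overlay(im,p,q))
im=vision.camera("top"); p=vision.camera_params("top")
cv2.imwrite("pics/t2.png",cv2.resize(overlay(im,p,q)[130:280,180:430],None,fx=3,fy=3))
E
```

```text
cup_blue [152, 16, 101, 175, 9064] [0.4833, 0.0467, 1.4722] res 0.104
cup_yellow [342, 118, 64, 139, 4245] [0.6439, -0.03, 1.5955] res 0.138
cup_red [373, 0, 61, 53, 2648] [0.6564, 0.1501, 1.1396] res 0.056
```

View pics/w2.png

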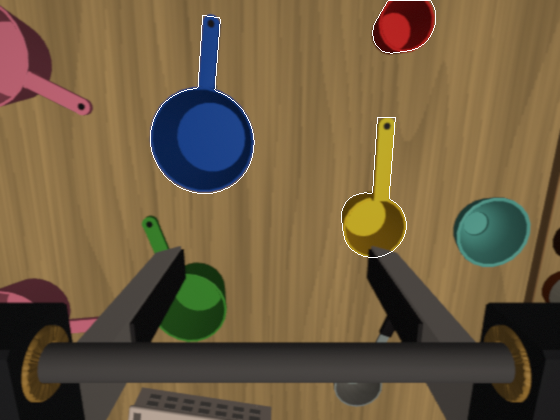

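View pics/t2.png

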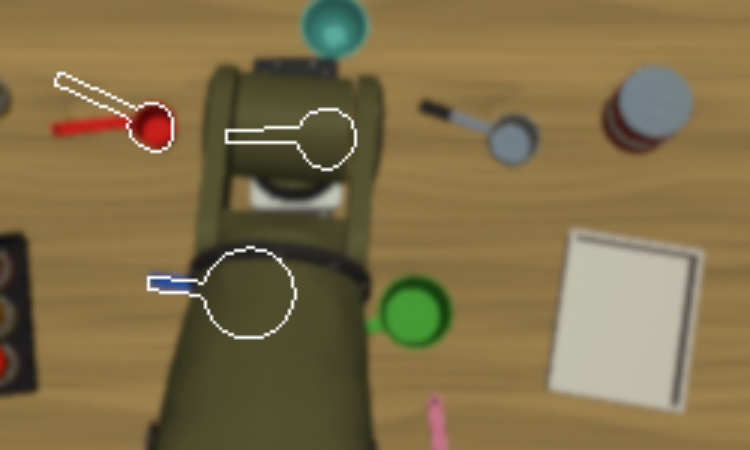

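Blue and yellow fit well: the outlines coincide. Next I look at green, then the basket.

Call:
{"name": "arm_command", "arguments": {
  "plan": [-1,0,-0.12,0,0,-1,-0.05,-0.24,0,0,-1,-0.1,-0.35,0,0,-1,-0.1,-0.42,0,0,-1,-0.1,-0.42,0,0,-1,-0.1,-0.42,0,0]
}}

```text
time_s: 3.5
ee_pos: [0.5114, -0.1702, 0.4046]
eef_rot: [-3.141, -0.0, 1.59]
force: [0.3, -0.2, 0.8]
grip_width: 0.0943
```

```bash
python3 - <<'E'
from h import *
im=vision.camera("wrist"); p=vision.camera_params("wrist")
q=wmeas(im,p,["cup_green"])
cv2.imwrite("pics/w3.png",overlay(im,p,q))
E
```

```text
cup_green [253, 113, 1, 1, 1] [0.4519, 0.0574, 2.4644] res 1.0
```

Call:
{"name": "arm_command", "arguments": {
  "plan": [-1,0,-0.12,0,0,-1,0,-0.24,0,0,-1,0,-0.36,0,0,-1,0,-0.5,0,0,-1,0,-0.5,0,0,-1,0,-0.5,0,0]
}}

```text
time_s: 4.15
ee_pos: [0.5117, -0.3705, 0.4039]
eef_rot: [-3.141, -0.001, 1.59]
force: [-0.3, 0.3, 0.5]
grip_width: 0.094
```

```bash
python3 - <<'E'
from h import *
im=vision.camera("wrist"); p=vision.camera_params("wrist")
s,L=best("basket_white","wrist",None); print(s)
m=L[0]["mask"]; 
g=fit("basket_white",m.astype(float),p,[.462,-.333,-.17]); print(g)
v=overlay(im,p,{"basket_white":g[0]}); v[m]=v[m]//2+[60,0,60]
cv2.imwrite("pics/w4.png",v)
E
```

```text
[(0.77, [144.0, 219.0], 26360)]
(array([ 0.46021956, -0.32656882, -0.15771206]), np.float64(0.06071186289386772))
```

View pics/w3.png

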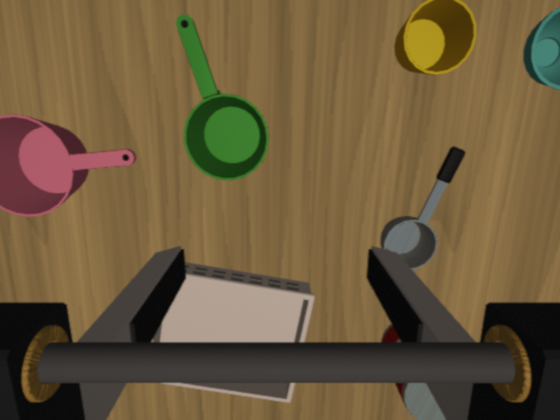

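View pics/w4.png

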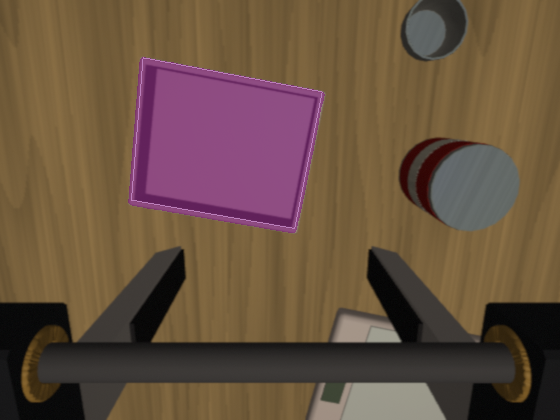

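```bash
sed -i 's/\[...,1\]>190)&(h\[...,2\]>40))$/[...,1]>150)\&(h[...,2]>40))/' h.py; python3 - <<'E'
from h import *
im=cv2.imread("pics/w3.png"); p=dict(vision.camera_params("wrist")); o=sensors.get_obs()
R=cv2.Rodrigues(np.array(p["rvec"]))[0]; c=-R.T@np.array(p["tvec"]).ravel(); c=c+np.array([.5114,-.1702,.4046])-o["ee_pos"]; p["tvec"]=-R@c
hs=cv2.cvtColor(im,cv2.COLOR_BGR2HSV); print(hs[150,232],hs[110,205],hs[60,195])
q=wmeas(im,p,["cup_green"])
cv2.imwrite("pics/w3b.png",overlay(im,p,q))
E
```

```text
[ 55 160 124] [ 56 174  60] [ 55 165 119]
cup_green [177, 15, 91, 165, 6930] [0.4645, -0.1178, 1.9071] res 0.069
```

View pics/w3b.png

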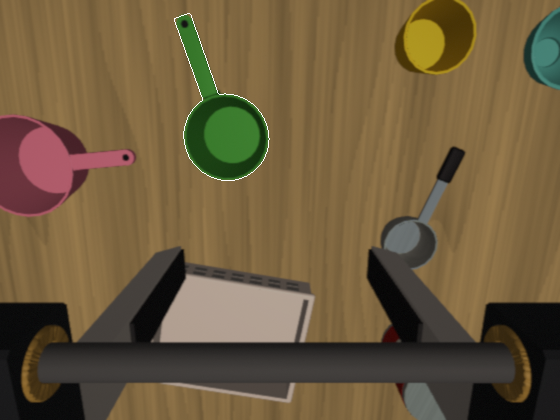

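```bash
cat >> h.py <<'E'
def delta(x,y,z,yaw):
    o=sensors.get_obs(); e=o["ee_pos"]; r=o["eef_rot"][2]
    d=(np.array([x,y,z])-e)/.4; a=np.degrees((yaw-r+np.pi)%(2*np.pi)-np.pi)/120
    print("from",np.round(e,4),round(r,4),"t",round(o["time_s"],2),"-> scaled",d.round(4),round(a,4))
def out(q,d=.078): return q[0]+d*np.cos(q[2]),q[1]+d*np.sin(q[2])
E
python3 - <<'E'
from h import *
delta(*out([.4833,.0467,1.4722]),.3,1.4722)
E
```

```text
from [ 0.5119 -0.369   0.4046] 1.5916 t 4.25 -> scaled [-0.0524  1.2334 -0.2615] -0.057
```

Call:
{"name": "arm_command", "arguments": {
  "plan": [-0.2,-0.005,0.12,0,0,-0.2,-0.01,0.24,0,-0.03,-0.2,-0.02,0.37,0,-0.057,-0.2,-0.03,0.49,0,-0.057,-0.2,-0.04,0.62,0,-0.057,-0.2,-0.052,0.74,0,-0.057,-0.2,-0.052,0.87,0,-0.057,-0.2,-0.052,1,0,-0.057,-0.2,-0.052,1,0,-0.057]
}}

```text
time_s: 5.15
ee_pos: [0.489, 0.0349, 0.4052]
eef_rot: [3.141, -0.001, 1.477]
force: [0.5, -0.5, -0.3]
grip_width: 0.0562
```

Call:
{"name": "arm_command", "arguments": {
  "plan": [-0.2,0,0.12,0,0,-0.2,0,0.232,-0.1,0,-0.2,0,0.232,-0.2,0,-0.2,0,0.232,-0.26,0,-0.2,0,0.232,-0.26,0,-0.2,0,0.232,-0.26,0]
}}

```text
time_s: 5.75
ee_pos: [0.4902, 0.1224, 0.3018]
eef_rot: [3.141, -0.0, 1.471]
force: [0.3, -0.1, 0.2]
grip_width: 0.0561
```

```bash
python3 - <<'E'
from h import *
im=vision.camera("wrist"); p=vision.camera_params("wrist")
o=sensors.get_obs(); print(o["grip_width"])
q={"cup_blue":[.4833,.0467,1.4722]}
cv2.imwrite("pics/w5.png",overlay(im,p,q))
delta(*out([.4833,.0467,1.4722]),.238,1.4722)
E
```

```text
0.05666100728895745
from [0.4905 0.1222 0.3024] 1.4708 t 5.8 -> scaled [ 0.0013  0.0053 -0.161 ] 0.0007
```

View pics/w5.png

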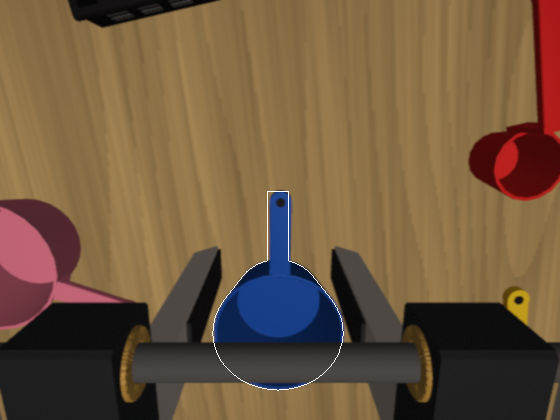

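The outline lies on the blue cup and the fingers straddle its handle. Descend and close.

Call:
{"name": "arm_command", "arguments": {
  "plan": [-0.2,0.001,0.005,-0.08,0,-0.2,0.001,0.005,-0.16,0,-0.2,0.001,0.005,-0.16,0,-0.2,0.001,0.005,-0.16,0,1,0.001,0.005,-0.16,0,1,0.001,0.005,-0.16,0,1,0.001,0.005,-0.16,0,1,0.001,0.005,-0.16,0,1,0.001,0.005,-0.16,0,1,0.001,0.005,-0.16,0,1,0.001,0.005,-0.16,0],
  "newtons": 40
}}

```text
time_s: 6.9
ee_pos: [0.4908, 0.124, 0.2367]
eef_rot: [3.142, -0.0, 1.47]
force: [-0.2, 0.6, 1.3]
grip_width: 0.0131
```

Call:
{"name": "arm_command", "arguments": {
  "plan": [1,0,0,0.05,0,1,0,0,0.12,0,1,0,0,0.24,0,1,0,0,0.3,0,1,0,0,0.3,0,1,0,0,0.3,0]
}}

```text
time_s: 7.5
ee_pos: [0.4906, 0.124, 0.356]
eef_rot: [-3.141, 0.0, 1.47]
force: [-0.2, -0.1, -1.3]
grip_width: 0.013
```

```bash
python3 - <<'E'
from h import *
im=vision.camera("wrist"); p=vision.camera_params("wrist")
o=sensors.get_obs(); print(o["grip_width"],o["force"],o["ee_pos"],o["eef_rot"])
e=o["ee_pos"];y=o["eef_rot"][2]
q={"cup_blue":[e[0]-.078*np.cos(y),e[1]-.078*np.sin(y),y]}
cv2.imwrite("pics/w6.png",overlay(im,p,q,z0=e[2]-.238))
E
```

```text
0.0132118096651725 [-0.2147958   0.62409494 -0.42128319] [0.49053492 0.123925   0.35526097] [-3.13967069e+00  5.04766172e-04  1.47029244e+00]
```

View pics/w6.png

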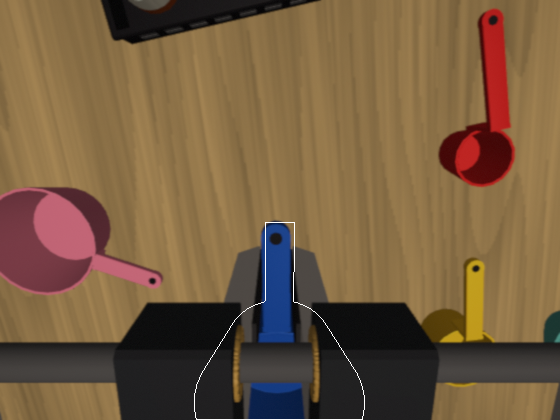

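```bash
python3 - <<'E'
from h import *
im=vision.camera("scene"); p=vision.camera_params("scene")
o=sensors.get_obs()
e=o["ee_pos"];y=o["eef_rot"][2]
q={"cup_blue":[e[0]-.078*np.cos(y),e[1]-.078*np.sin(y),y]}
v=overlay(im,p,q,z0=e[2]-.238)
cv2.imwrite("pics/s6.png",cv2.resize(v[80:260,200:440],None,fx=3,fy=3,interpolation=cv2.INTER_CUBIC))
E
```

```text
(no output)
```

View pics/s6.png

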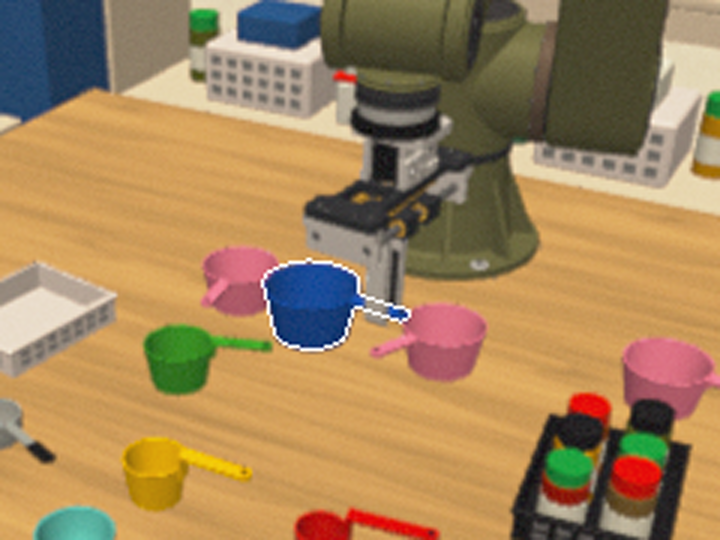

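The blue cup is gripped and level within a couple of degrees. Carry it to the basket.

Call:
{"name": "arm_command", "arguments": {
  "plan": [1,-0.005,-0.06,0,0,1,-0.01,-0.16,0,0,1,-0.015,-0.27,0,0,1,-0.02,-0.38,0,0,1,-0.03,-0.49,0,0,1,-0.035,-0.6,0,0,1,-0.04,-0.7,0,0,1,-0.05,-0.8,0,0,1,-0.056,-0.88,0,0,1,-0.056,-0.933,0,0,1,-0.056,-0.933,0,0,1,-0.056,-0.933,0,0,1,-0.056,-0.933,0,0]
}}

```text
time_s: 8.9
ee_pos: [0.4685, -0.2484, 0.356]
eef_rot: [-3.14, -0.001, 1.471]
force: [0.9, -0.5, -0.9]
grip_width: 0.0133
```

```bash
python3 - <<'E'
from h import *
delta(.4679,-.2494,.2417,1.47); print(sensors.get_obs()["grip_width"])
E
```

```text
from [ 0.4685 -0.2484  0.356 ] 1.4712 t 8.9 -> scaled [-0.0014 -0.0026 -0.2857] -0.0006
0.013264655647450914
```

Call:
{"name": "arm_command", "arguments": {
  "plan": [1,-0.001,-0.002,-0.1,0,1,-0.001,-0.002,-0.2,0,1,-0.001,-0.002,-0.26,0,1,-0.001,-0.002,-0.28,0,1,-0.001,-0.002,-0.285,0,1,-0.001,-0.002,-0.285,0,1,-0.001,-0.002,-0.285,0]
}}

```text
time_s: 9.6
ee_pos: [0.4683, -0.25, 0.244]
eef_rot: [3.14, 0.001, 1.471]
force: [-0.4, -0.2, -0.3]
grip_width: 0.013
```

Call:
{"name": "arm_command", "arguments": {
  "plan": [0.3,0,0,0,0,0.3,0,0,0,0,0.3,0,0,0,0,0.3,0,0,0,0,0.3,0,0,0.05,0,0.3,0,0,0.15,0,0.3,0,0,0.27,0,0.3,0,0,0.4,0,0,0,-0.1,0.4,0,0,0,-0.21,0.4,0,0,0,-0.25,0.4,0,0,0,-0.25,0.4,0]
}}

```text
time_s: 10.8
ee_pos: [0.4676, -0.3515, 0.4019]
eef_rot: [-3.141, -0.001, 1.468]
force: [0.3, 0.9, -0.3]
grip_width: 0.0464
```

```bash
python3 - <<'E'
from h import *
im=vision.camera("wrist"); p=vision.camera_params("wrist")
q=wmeas(im,p,["cup_blue"],z0=.003)
cv2.imwrite("pics/w7.png",overlay(im,p,q,.003))
im=vision.camera("scene"); p=vision.camera_params("scene")
cv2.imwrite("pics/s7.png",cv2.resize(overlay(im,p,q,.003)[120:300,140:380],None,fx=3,fy=3,interpolation=cv2.INTER_CUBIC))
E
```

```text
cup_blue [217, 47, 101, 173, 8972] [0.4609, -0.325, 1.4893] res 0.077
```

View pics/w7.png

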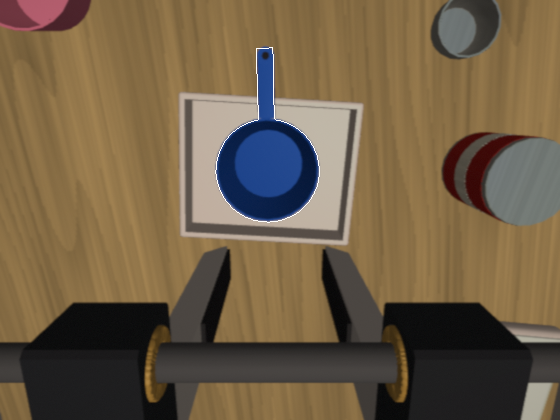

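View pics/s7.png

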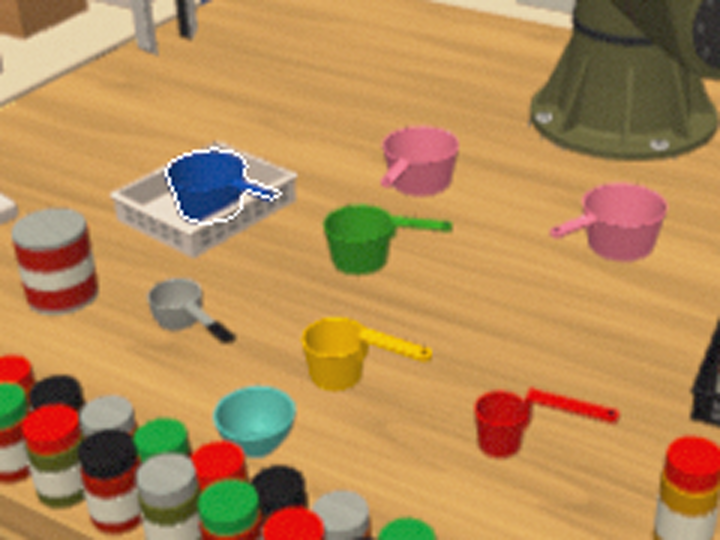

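Blue sits in the basket at (0.461,-0.325), handle yaw 1.489. Next is green.

```bash
python3 - <<'E'
from h import *
delta(*out([.4645,-.1178,1.9071]),.32,1.9071)
E
```

```text
from [ 0.468  -0.3494  0.4022] 1.4702 t 10.9 -> scaled [-0.0731  0.7631 -0.2055] 0.2086
```

Call:
{"name": "arm_command", "arguments": {
  "plan": [-0.2,0,0.12,0,0.05,-0.2,-0.02,0.24,0,0.1,-0.2,-0.04,0.36,0,0.16,-0.2,-0.07,0.48,0,0.208,-0.2,-0.073,0.6,0,0.208,-0.2,-0.073,0.72,-0.08,0.208,-0.2,-0.073,0.763,-0.16,0.208,-0.2,-0.073,0.763,-0.205,0.208,-0.2,-0.073,0.763,-0.205,0.208,-0.2,-0.073,0.763,-0.205,0.208]
}}

```text
time_s: 11.9
ee_pos: [0.4387, -0.0443, 0.3214]
eef_rot: [3.141, 0.0, 1.907]
force: [0.1, 0.5, 0.1]
grip_width: 0.0564
```

```bash
python3 - <<'E'
from h import *
im=vision.camera("wrist"); p=vision.camera_params("wrist")
q=[.4645,-.1178,1.9071]
cv2.imwrite("pics/w8.png",overlay(im,p,{"cup_green":q}))
delta(*out(q),.2485,q[2])
E
```

```text
from [ 0.4388 -0.0447  0.3218] 1.9062 t 11.95 -> scaled [-0.0002  0.0012 -0.1833] 0.0004
```

View pics/w8.png

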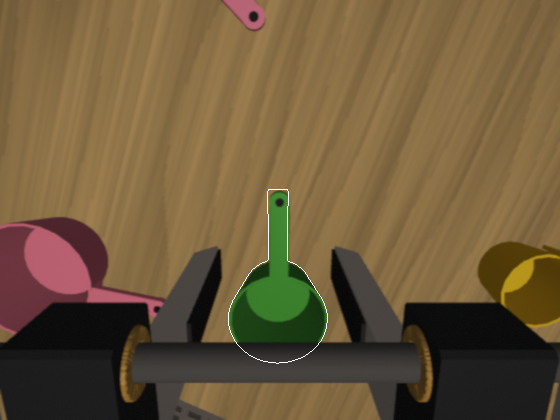

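```bash
python3 - <<'E'
from h import *
p=vision.camera_params("wrist"); o=sensors.get_obs()
a=ray((165,308),.052,p); d=a-o["ee_pos"][:2]; y=o["eef_rot"][2]
print(a, "along",d@[np.cos(y),np.sin(y)],"across",d@[-np.sin(y),np.cos(y)])
E
```

```text
[ 0.38149636 -0.13442373] along -0.06588298002472082 across 0.08367745475508777
```

Clear: 84 mm across and 66 mm behind.

Call:
{"name": "arm_command", "arguments": {
  "plan": [0.2,0,0.001,-0.08,0,0.2,0,0.001,-0.16,0,0.2,0,0.001,-0.183,0,0.2,0,0.001,-0.183,0,0.2,0,0.001,-0.183,0,1,0,0.001,-0.183,0,1,0,0.001,-0.183,0,1,0,0.001,-0.183,0,1,0,0.001,-0.183,0,1,0,0.001,-0.183,0,1,0,0.001,-0.183,0]
}}

```text
time_s: 13.05
ee_pos: [0.4388, -0.0443, 0.2476]
eef_rot: [3.141, -0.0, 1.906]
force: [-0.3, 2.1, 4.5]
grip_width: 0.0133
```

Call:
{"name": "arm_command", "arguments": {
  "plan": [1,0,0,0.05,0,1,0,0,0.12,0,1,0,0,0.24,0,1,0,0,0.3,0,1,0,0,0.3,0,1,0,0,0.3,0]
}}

```text
time_s: 13.65
ee_pos: [0.4386, -0.0444, 0.3669]
eef_rot: [-3.141, -0.0, 1.906]
force: [0.7, -0.3, -1.1]
grip_width: 0.0131
```

```bash
python3 - <<'E'
from h import *
o=sensors.get_obs(); print(o["grip_width"],o["force"])
im=vision.camera("scene"); p=vision.camera_params("scene")
e=o["ee_pos"];y=o["eef_rot"][2]
q={"cup_green":[e[0]-.078*np.cos(y),e[1]-.078*np.sin(y),y]}
cv2.imwrite("pics/s8.png",cv2.resize(overlay(im,p,q,z0=e[2]-.2485)[80:260,180:420],None,fx=3,fy=3,interpolation=cv2.INTER_CUBIC))
yw=1.489
delta(.4609+.078*np.cos(yw),-.325+.078*np.sin(yw),.37,yw)
E
```

```text
0.013119246135609941 [ 0.74106274 -0.27972295 -1.13417134]
from [ 0.4385 -0.0444  0.3663] 1.906 t 13.7 -> scaled [ 0.0718 -0.5071  0.0093] -0.1991
```

View pics/s8.png

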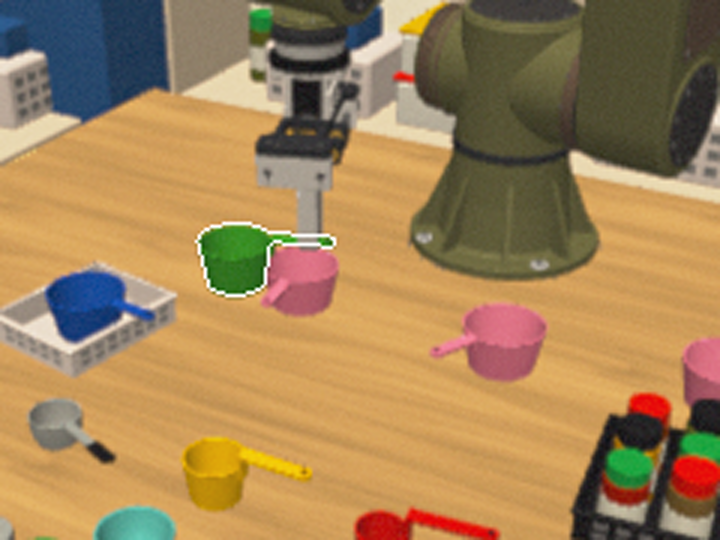

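Call:
{"name": "arm_command", "arguments": {
  "plan": [1,0.01,-0.06,0,-0.03,1,0.02,-0.16,0,-0.1,1,0.05,-0.27,0,-0.15,1,0.072,-0.37,0,-0.199,1,0.072,-0.45,0,-0.199,1,0.072,-0.507,0,-0.199,1,0.072,-0.507,0,-0.199,1,0.072,-0.507,0,-0.199,1,0.072,-0.507,0,-0.199]
}}

```text
time_s: 14.6
ee_pos: [0.4676, -0.2464, 0.3667]
eef_rot: [-3.14, -0.001, 1.49]
force: [-0.8, 0.4, -0.8]
grip_width: 0.013
```

```bash
python3 - <<'E'
from h import *
yw=1.489
delta(.4609+.078*np.cos(yw),-.325+.078*np.sin(yw),.256,yw)
im=vision.camera("scene"); p=vision.camera_params("scene")
o=sensors.get_obs();e=o["ee_pos"];y=o["eef_rot"][2]
q={"cup_green":[e[0]-.078*np.cos(y),e[1]-.078*np.sin(y),y]}
cv2.imwrite("pics/s9.png",cv2.resize(overlay(im,p,q,z0=e[2]-.2482)[80:260,100:340],None,fx=3,fy=3,interpolation=cv2.INTER_CUBIC))
E
```

```text
from [ 0.4676 -0.2464  0.3667] 1.4899 t 14.6 -> scaled [-0.0009 -0.0021 -0.2768] -0.0004
```

View pics/s9.png

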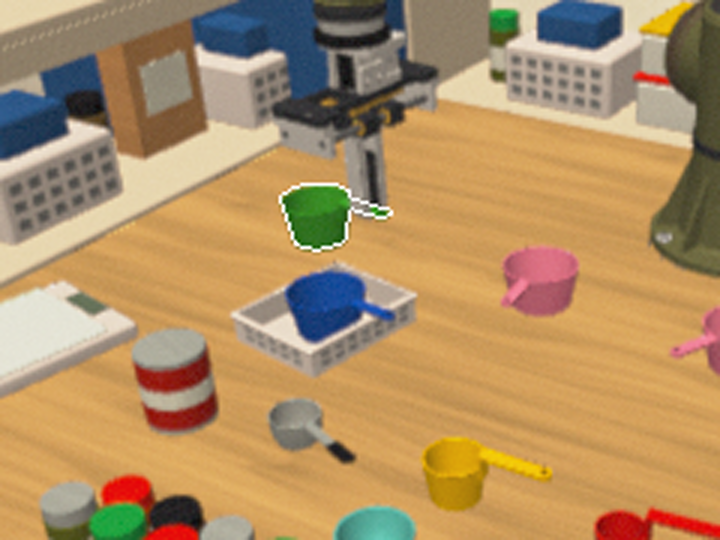

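Call:
{"name": "arm_command", "arguments": {
  "plan": [1,-0.001,-0.002,-0.1,0,1,-0.001,-0.002,-0.18,0,1,-0.001,-0.002,-0.23,0,1,-0.001,-0.002,-0.26,0,1,-0.001,-0.002,-0.275,0,1,-0.001,-0.002,-0.275,0,1,-0.001,-0.002,-0.275,0,1,-0.001,-0.002,-0.275,0]
}}

```text
time_s: 15.45
ee_pos: [0.4673, -0.2481, 0.2584]
eef_rot: [3.14, 0.001, 1.489]
force: [0.0, 0.2, -0.5]
grip_width: 0.0134
```

Call:
{"name": "arm_command", "arguments": {
  "plan": [1,0,0,-0.005,0,1,0,0,-0.005,0,1,0,0,-0.005,0]
}}

```text
time_s: 15.75
ee_pos: [0.4672, -0.248, 0.2556]
eef_rot: [3.141, 0.0, 1.489]
force: [-0.1, 0.1, -1.0]
grip_width: 0.0133
```

Call:
{"name": "arm_command", "arguments": {
  "plan": [0.3,0,0,0,0,0.3,0,0,0,0,0.3,0,0,0,0,0.3,0,0,0,0,0.3,0,0,0.05,0,0.3,0,0,0.15,0,0.3,0,0,0.27,0,0.3,0,0,0.36,0,0,0,-0.1,0.36,0,0,0,-0.21,0.36,0,0,0,-0.25,0.36,0,0,0,-0.25,0.36,0,0,0,-0.25,0.36,0]
}}

```text
time_s: 17.05
ee_pos: [0.4672, -0.3474, 0.3991]
eef_rot: [-3.141, -0.001, 1.489]
force: [-0.0, -0.1, 0.7]
grip_width: 0.0471
```

```bash
python3 - <<'E'
from h import *
im=vision.camera("wrist"); p=vision.camera_params("wrist")
q=wmeas(im,p,["cup_green"],z0=.006)
v=overlay(im,p,q,.006); v=overlay(v,p,{"cup_blue":[.4609,-.325,1.489]},.003)
cv2.imwrite("pics/w10.png",cv2.resize(v[0:270,130:410],None,fx=2,fy=2))
im=vision.camera("scene"); p=vision.camera_params("scene")
cv2.imwrite("pics/s10.png",cv2.resize(im[150:240,160:260],None,fx=6,fy=6,interpolation=cv2.INTER_CUBIC))
E
```

```text
cup_green [226, 51, 84, 166, 6605] [0.4603, -0.3258, 1.4996] res 0.098
```

View pics/w10.png

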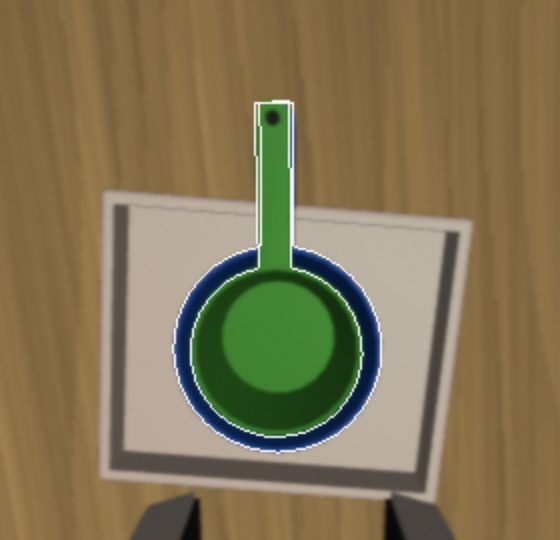

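View pics/s10.png

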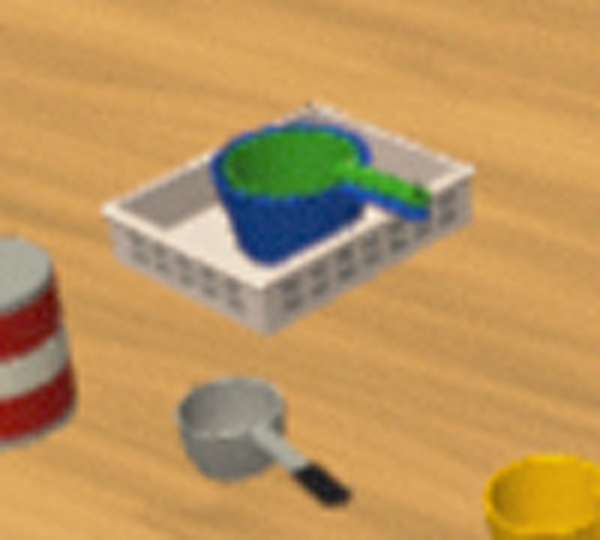

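Green is home and concentric, with its handle over blue's. Next is yellow.

```bash
python3 - <<'E'
from h import *
delta(*out([.6439,-.03,1.5955]),.325,1.5955)
E
```

```text
from [ 0.4674 -0.3469  0.3995] 1.4902 t 17.15 -> scaled [ 0.4364  0.9871 -0.1862] 0.0503
```

Call:
{"name": "arm_command", "arguments": {
  "plan": [-0.2,0.04,0.1,0,0,-0.2,0.08,0.2,0,0,-0.2,0.13,0.31,0,0.05,-0.2,0.18,0.42,0,0.05,-0.2,0.23,0.53,0,0.05,-0.2,0.28,0.64,0,0.05,-0.2,0.33,0.75,0,0.05,-0.2,0.38,0.86,0,0.05,-0.2,0.436,0.987,-0.05,0.05,-0.2,0.436,0.987,-0.15,0.05,-0.2,0.436,0.987,-0.186,0.05,-0.2,0.436,0.987,-0.186,0.05,-0.2,0.436,0.987,-0.186,0.05]
}}

```text
time_s: 18.45
ee_pos: [0.6415, 0.046, 0.3268]
eef_rot: [3.14, 0.0, 1.593]
force: [0.2, -1.4, 0.4]
grip_width: 0.0562
```

```bash
python3 - <<'E'
from h import *
im=vision.camera("wrist"); p=vision.camera_params("wrist")
q=[.6439,-.03,1.5955]
cv2.imwrite("pics/w11.png",overlay(im,p,{"cup_yellow":q}))
delta(*out(q),.2535,q[2])
E
```

```text
from [0.6416 0.0459 0.3274] 1.5929 t 18.5 -> scaled [ 0.001   0.0052 -0.1847] 0.0013
```

View pics/w11.png

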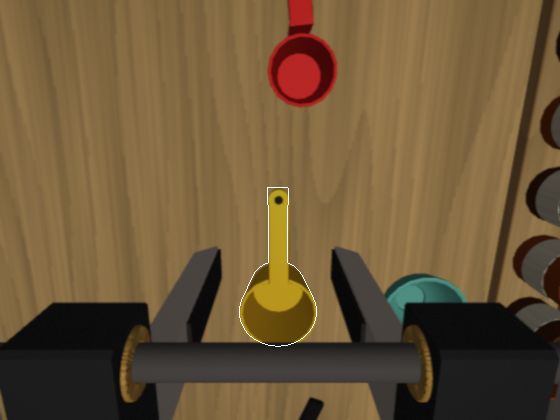

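The outline lies on the yellow cup. Grasp it.

Call:
{"name": "arm_command", "arguments": {
  "plan": [0.2,0.001,0.005,-0.08,0.001,0.2,0.001,0.005,-0.16,0.001,0.2,0.001,0.005,-0.185,0.001,0.2,0.001,0.005,-0.185,0.001,0.2,0.001,0.005,-0.185,0.001,1,0.001,0.005,-0.185,0.001,1,0.001,0.005,-0.185,0.001,1,0.001,0.005,-0.185,0.001,1,0.001,0.005,-0.185,0.001,1,0.001,0.005,-0.185,0.001,1,0.001,0.005,-0.185,0.001]
}}

```text
time_s: 19.6
ee_pos: [0.642, 0.049, 0.2514]
eef_rot: [3.141, -0.0, 1.596]
force: [-0.4, 2.6, 3.0]
grip_width: 0.0137
```

Call:
{"name": "arm_command", "arguments": {
  "plan": [1,0,0,0.05,0,1,0,0,0.12,0,1,0,0,0.24,0,1,0,0,0.32,0,1,0,0,0.32,0,1,0,0,0.32,0]
}}

```text
time_s: 20.2
ee_pos: [0.6418, 0.0487, 0.3788]
eef_rot: [-3.142, 0.0, 1.596]
force: [0.5, 0.4, -1.2]
grip_width: 0.0134
```

```bash
python3 - <<'E'
from h import *
o=sensors.get_obs(); print(o["grip_width"],o["force"])
im=vision.camera("scene"); p=vision.camera_params("scene")
e=o["ee_pos"];y=o["eef_rot"][2]
q={"cup_yellow":[e[0]-.078*np.cos(y),e[1]-.078*np.sin(y),y]}
cv2.imwrite("pics/s11.png",cv2.resize(overlay(im,p,q,z0=e[2]-.2535)[80:260,180:420],None,fx=3,fy=3,interpolation=cv2.INTER_CUBIC))
yw=1.495
delta(.4606+.078*np.cos(yw),-.3254+.078*np.sin(yw),.38,yw)
E
```

```text
0.01335360075330765 [ 0.45693866  0.43001233 -1.16123646]
from [0.6418 0.0487 0.3776] 1.596 t 20.25 -> scaled [-0.4383 -0.7409  0.006 ] -0.0482
```

View pics/s11.png

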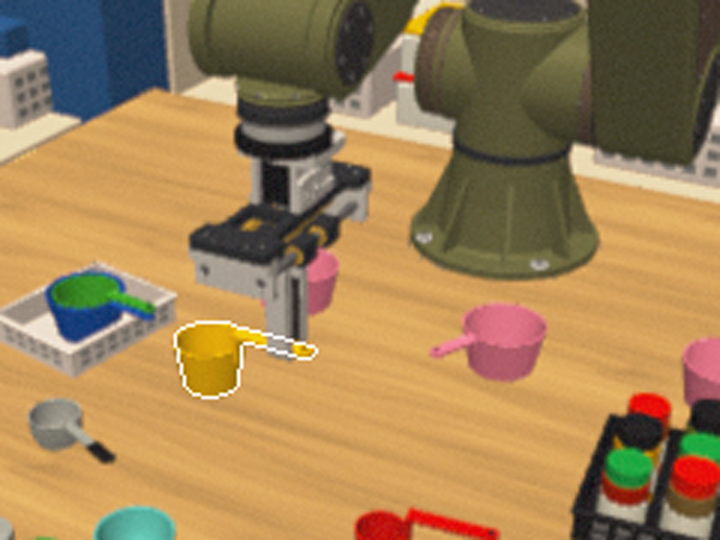

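Call:
{"name": "arm_command", "arguments": {
  "plan": [1,-0.03,-0.06,0,0,1,-0.07,-0.14,0,-0.02,1,-0.12,-0.23,0,-0.048,1,-0.18,-0.33,0,-0.048,1,-0.24,-0.43,0,-0.048,1,-0.3,-0.52,0,-0.048,1,-0.35,-0.6,0,-0.048,1,-0.4,-0.68,0,-0.048,1,-0.438,-0.741,0,-0.048,1,-0.438,-0.741,0,-0.048,1,-0.438,-0.741,0,-0.048,1,-0.438,-0.741,0,-0.048]
}}

```text
time_s: 21.45
ee_pos: [0.4672, -0.2469, 0.3782]
eef_rot: [-3.14, -0.001, 1.496]
force: [-0.1, 0.3, -0.9]
grip_width: 0.013
```

```bash
python3 - <<'E'
from h import *
yw=1.495
delta(.4606+.078*np.cos(yw),-.3254+.078*np.sin(yw),.2635,yw); print(sensors.get_obs()["grip_width"])
E
```

```text
from [ 0.4672 -0.2469  0.3782] 1.4962 t 21.45 -> scaled [-0.0017 -0.0017 -0.2868] -0.0006
0.012967560629948407
```

Call:
{"name": "arm_command", "arguments": {
  "plan": [1,-0.001,-0.002,-0.1,0,1,-0.001,-0.002,-0.18,0,1,-0.001,-0.002,-0.23,0,1,-0.001,-0.002,-0.26,0,1,-0.001,-0.002,-0.283,0,1,-0.001,-0.002,-0.283,0,1,-0.001,-0.002,-0.283,0,1,-0.001,-0.002,-0.283,0,1,-0.001,-0.002,-0.283,0]
}}

```text
time_s: 22.35
ee_pos: [0.4665, -0.2485, 0.2666]
eef_rot: [3.141, 0.001, 1.495]
force: [-0.3, 0.8, -0.2]
grip_width: 0.0131
```

```bash
python3 - <<'E'
from h import *
o=sensors.get_obs(); print(o["ee_pos"],o["force"])
im=vision.camera("scene"); o=sensors.get_obs(); print(o["ee_pos"],o["force"])
cv2.imwrite("pics/s12.png",cv2.resize(im[130:230,160:280],None,fx=6,fy=6,interpolation=cv2.INTER_CUBIC))
E
```

```text
[ 0.46645036 -0.2484733   0.26658792] [-0.34602425  0.83436617 -0.24920197]
[ 0.46642266 -0.24847447  0.26645107] [ 0.5010257   0.63028011 -0.5098605 ]
```

View pics/s12.png

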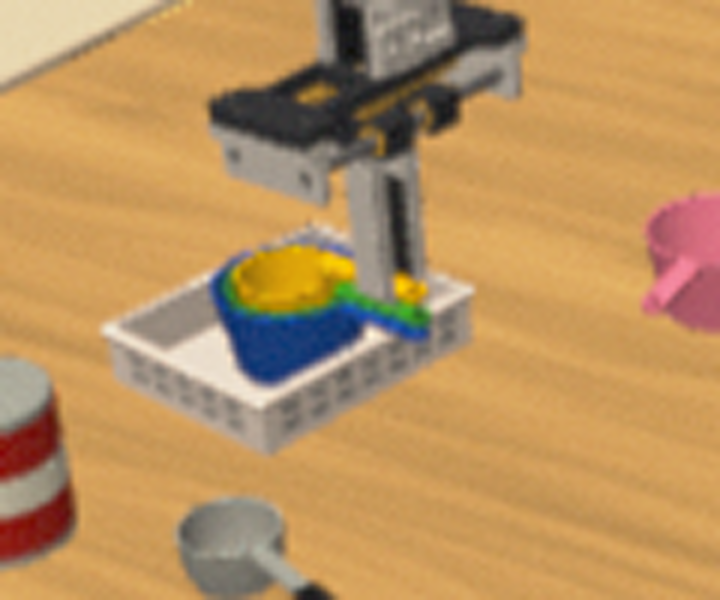

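Call:
{"name": "arm_command", "arguments": {
  "plan": [1,0.001,0.001,-0.007,0,1,0.001,0.001,-0.007,0,1,0.001,0.001,-0.007,0]
}}

```text
time_s: 22.7
ee_pos: [0.4667, -0.248, 0.263]
eef_rot: [-3.141, -0.0, 1.495]
force: [0.1, 0.5, -1.1]
grip_width: 0.0136
```

Call:
{"name": "arm_command", "arguments": {
  "plan": [0.3,0,0,0,0,0.3,0,0,0,0,0.3,0,0,0,0,0.3,0,0,0,0,0.3,0,0,0.05,0,0.3,0,0,0.15,0,0.3,0,0,0.27,0,0.3,0,0,0.34,0,0,0,-0.1,0.34,0,0,0,-0.21,0.34,0,0,0,-0.25,0.34,0,0,0,-0.25,0.34,0,0,0,-0.25,0.34,0]
}}

```text
time_s: 24.0
ee_pos: [0.4668, -0.3474, 0.3987]
eef_rot: [-3.141, -0.001, 1.495]
force: [-0.3, 0.2, -0.2]
grip_width: 0.047
```

```bash
python3 - <<'E'
from h import *
im=vision.camera("wrist"); p=vision.camera_params("wrist")
q=wmeas(im,p,["cup_yellow"],z0=.009)
v=overlay(im,p,q,.009)
cv2.imwrite("pics/w12.png",cv2.resize(v[0:270,130:410],None,fx=2,fy=2))
im=vision.camera("scene"); p=vision.camera_params("scene")
cv2.imwrite("pics/s13.png",cv2.resize(im[150:240,160:260],None,fx=6,fy=6,interpolation=cv2.INTER_CUBIC))
E
```

```text
cup_yellow [233, 48, 71, 164, 5423] [0.4601, -0.3262, 1.5028] res 0.034
```

View pics/w12.png

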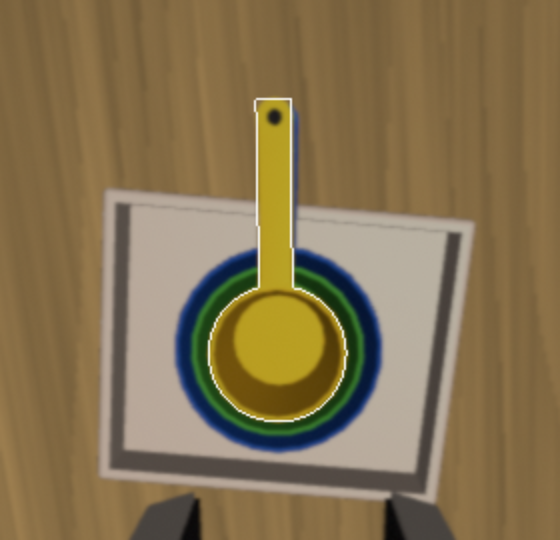

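View pics/s13.png

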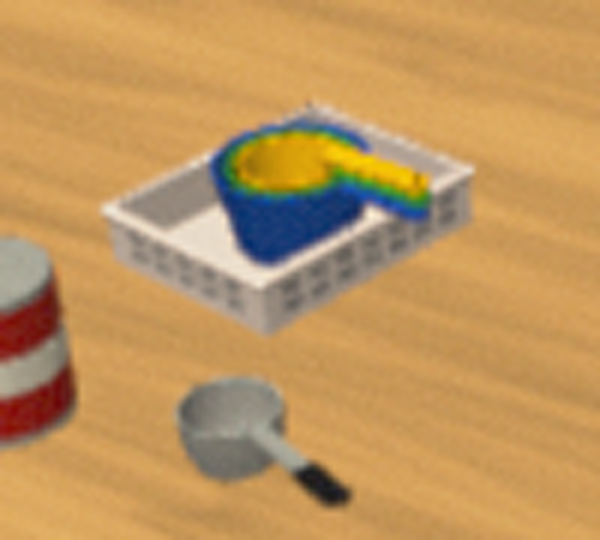

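Yellow is home. For red I go to a viewing pose first, to measure it precisely.

Call:
{"name": "arm_command", "arguments": {
  "plan": [-0.2,0.05,0.1,0,0,-0.2,0.1,0.2,0,0,-0.2,0.15,0.31,0,0.05,-0.2,0.2,0.42,0,0.1,-0.2,0.25,0.53,0,0.1,-0.2,0.3,0.64,0,0.1,-0.2,0.35,0.75,0,0.1,-0.2,0.4,0.86,0,0.1,-0.2,0.42,0.98,0,0.1,-0.2,0.42,1,0,0.1,-0.2,0.42,1,0,0.1]
}}

```text
time_s: 25.2
ee_pos: [0.6343, 0.0543, 0.399]
eef_rot: [-3.141, -0.0, 1.708]
force: [-0.3, 0.5, 1.1]
grip_width: 0.0567
```

Call:
{"name": "arm_command", "arguments": {
  "plan": [-0.2,0,0.1,0,0,-0.2,0,0.1,0,0,-0.2,0,0.1,0,0]
}}

```text
time_s: 25.5
ee_pos: [0.6345, 0.0915, 0.3993]
eef_rot: [3.141, 0.0, 1.705]
force: [0.3, -0.5, -0.3]
grip_width: 0.0565
```

```bash
python3 - <<'E'
from h import *
im=vision.camera("wrist"); p=vision.camera_params("wrist")
q=wmeas(im,p,["cup_red"],guess={"cup_red":[.6573,.146,1.6976]})
cv2.imwrite("pics/w13.png",overlay(im,p,q))
q=q["cup_red"]; delta(*out(q),.33,q[2])
E
```

```text
cup_red [285, 3, 51, 161, 3902] [0.656, 0.1478, 1.7018] res 0.085
from [0.6346 0.0909 0.3993] 1.7044 t 25.55 -> scaled [ 0.0282  0.3356 -0.1732] -0.0012
```

View pics/w13.png

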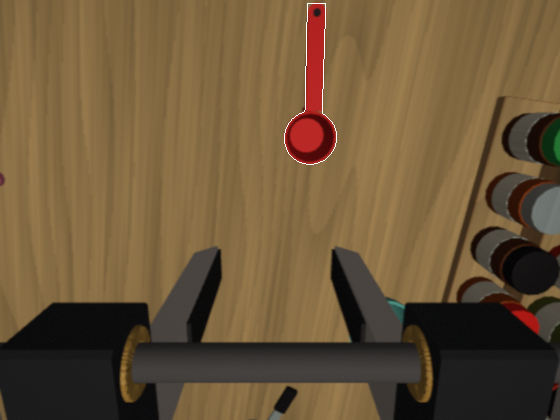

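Call:
{"name": "arm_command", "arguments": {
  "plan": [-0.2,0.01,0.11,0,0,-0.2,0.028,0.22,0,0,-0.2,0.028,0.32,-0.05,0,-0.2,0.028,0.337,-0.15,0,-0.2,0.028,0.337,-0.173,0,-0.2,0.028,0.337,-0.173,0,-0.2,0.028,0.337,-0.173,0]
}}

```text
time_s: 26.25
ee_pos: [0.6465, 0.2252, 0.3319]
eef_rot: [3.14, -0.0, 1.703]
force: [0.7, 0.0, 0.0]
grip_width: 0.0561
```

```bash
python3 - <<'E'
from h import *
im=vision.camera("wrist"); p=vision.camera_params("wrist")
q=[.656,.1478,1.7018]
cv2.imwrite("pics/w14.png",overlay(im,p,{"cup_red":q}))
delta(*out(q),.260,q[2])
E
```

```text
from [0.6465 0.2253 0.3323] 1.7032 t 26.3 -> scaled [-0.0017 -0.0005 -0.1807] -0.0007
```

View pics/w14.png

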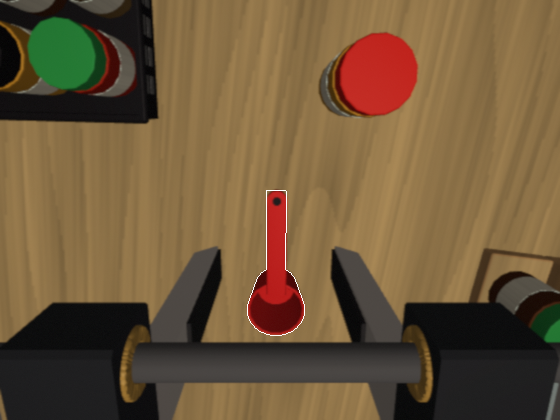

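The red cup and its outline agree, and the spice jar is clear. Grasp it.

Call:
{"name": "arm_command", "arguments": {
  "plan": [0.2,-0.002,0,-0.08,0,0.2,-0.002,0,-0.16,0,0.2,-0.002,0,-0.179,0,0.2,-0.002,0,-0.179,0,0.2,-0.002,0,-0.179,0,1,-0.002,0,-0.179,0,1,-0.002,0,-0.179,0,1,-0.002,0,-0.179,0,1,-0.002,0,-0.179,0,1,-0.002,0,-0.179,0,1,-0.002,0,-0.179,0]
}}

```text
time_s: 27.4
ee_pos: [0.6452, 0.227, 0.2585]
eef_rot: [3.141, -0.0, 1.705]
force: [-0.1, 1.4, 2.7]
grip_width: 0.0134
```

Call:
{"name": "arm_command", "arguments": {
  "plan": [1,0,0,0.05,0,1,0,0,0.12,0,1,0,0,0.24,0,1,0,0,0.32,0,1,0,0,0.32,0,1,0,0,0.32,0]
}}

```text
time_s: 28.0
ee_pos: [0.6451, 0.2267, 0.386]
eef_rot: [-3.142, 0.0, 1.705]
force: [-0.3, 1.1, -1.0]
grip_width: 0.0133
```

```bash
python3 - <<'E'
from h import *
o=sensors.get_obs(); print(o["grip_width"],o["force"])
im=vision.camera("scene"); p=vision.camera_params("scene")
e=o["ee_pos"];y=o["eef_rot"][2]
q={"cup_red":[e[0]-.078*np.cos(y),e[1]-.078*np.sin(y),y]}
cv2.imwrite("pics/s14.png",cv2.resize(overlay(im,p,q,z0=e[2]-.259)[120:300,220:460],None,fx=3,fy=3,interpolation=cv2.INTER_CUBIC))
yw=1.5
delta(.4602+.078*np.cos(yw),-.326+.078*np.sin(yw),.39,yw)
E
```

```text
0.013298786972946916 [-0.25650082  1.10198826 -1.03560916]
from [0.6451 0.2267 0.3847] 1.7049 t 28.05 -> scaled [-0.4484 -1.1873  0.0132] -0.0978
```

View pics/s14.png

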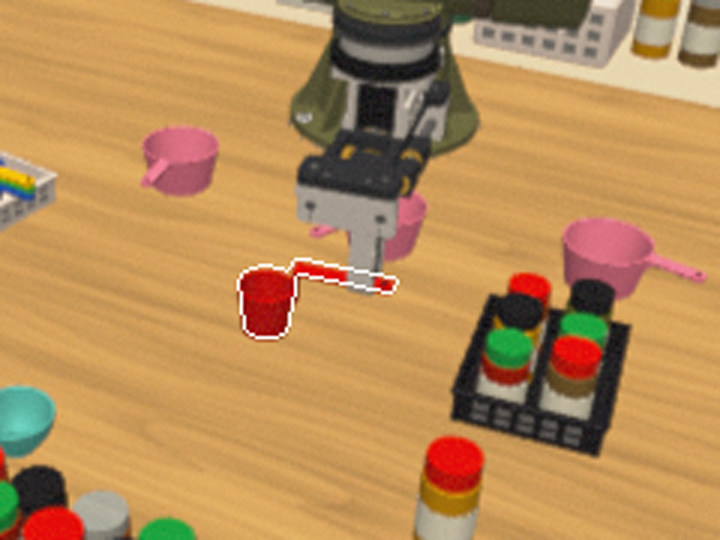

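Call:
{"name": "arm_command", "arguments": {
  "plan": [1,-0.03,-0.06,0,0,1,-0.07,-0.16,0,-0.02,1,-0.11,-0.27,0,-0.05,1,-0.15,-0.38,0,-0.098,1,-0.19,-0.49,0,-0.098,1,-0.23,-0.6,0,-0.098,1,-0.27,-0.71,0,-0.098,1,-0.31,-0.82,0,-0.098,1,-0.35,-0.92,0,-0.098,1,-0.38,-1,0,-0.098,1,-0.38,-1,0,-0.098]
}}

```text
time_s: 29.15
ee_pos: [0.4918, -0.1762, 0.3846]
eef_rot: [-3.139, -0.0, 1.496]
force: [0.1, 0.7, -0.1]
grip_width: 0.0133
```

Call:
{"name": "arm_command", "arguments": {
  "plan": [1,-0.03,-0.1,0,0,1,-0.068,-0.185,0,0,1,-0.068,-0.185,0,0,1,-0.068,-0.185,0,0,1,-0.068,-0.185,0,0]
}}

```text
time_s: 29.65
ee_pos: [0.4664, -0.2463, 0.3855]
eef_rot: [-3.141, -0.001, 1.501]
force: [1.1, 0.5, -1.2]
grip_width: 0.0133
```

```bash
python3 - <<'E'
from h import *
delta(.4658,-.2472,.2725,1.5); print(sensors.get_obs()["grip_width"])
E
```

```text
from [ 0.4664 -0.2463  0.3855] 1.5006 t 29.65 -> scaled [-0.0014 -0.0022 -0.2826] -0.0003
0.013300328925566254
```

Call:
{"name": "arm_command", "arguments": {
  "plan": [1,-0.001,-0.002,-0.1,0,1,-0.001,-0.002,-0.18,0,1,-0.001,-0.002,-0.23,0,1,-0.001,-0.002,-0.26,0,1,-0.001,-0.002,-0.275,0,1,-0.001,-0.002,-0.275,0,1,-0.001,-0.002,-0.275,0,1,-0.001,-0.002,-0.275,0,1,-0.001,-0.002,-0.275,0]
}}

```text
time_s: 30.55
ee_pos: [0.4656, -0.2481, 0.2769]
eef_rot: [3.141, 0.0, 1.5]
force: [0.2, 0.6, -1.0]
grip_width: 0.0135
```

```bash
python3 - <<'E'
from h import *
delta(.4658,-.2472,.2722,1.5); print(sensors.get_obs()["force"])
E
```

```text
from [ 0.4656 -0.2481  0.2769] 1.4996 t 30.55 -> scaled [ 0.0004  0.0022 -0.0118] 0.0002
[ 0.21923444  0.63780513 -1.01845889]
```

Call:
{"name": "arm_command", "arguments": {
  "plan": [1,0,0.002,-0.006,0,1,0,0.002,-0.011,0,1,0,0.002,-0.011,0,1,0,0.002,-0.011,0]
}}

```text
time_s: 30.95
ee_pos: [0.4655, -0.2472, 0.2718]
eef_rot: [-3.141, -0.0, 1.5]
force: [0.0, -0.3, -0.4]
grip_width: 0.0132
```

Call:
{"name": "arm_command", "arguments": {
  "plan": [0.3,0,0,0,0,0.3,0,0,0,0,0.3,0,0,0,0,0.3,0,0,0,0,0.3,0,0,0.05,0,0.3,0,0,0.15,0,0.3,0,0,0.27,0,0.3,0,0,0.32,0,0,0,-0.1,0.32,0,0,0,-0.21,0.32,0,0,0,-0.25,0.32,0,0,0,-0.25,0.32,0,0,0,-0.25,0.32,0]
}}

```text
time_s: 32.25
ee_pos: [0.4656, -0.3466, 0.3995]
eef_rot: [-3.141, -0.001, 1.5]
force: [0.1, -1.0, 0.4]
grip_width: 0.047
```

```bash
python3 - <<'E'
from h import *
im=vision.camera("wrist"); p=vision.camera_params("wrist")
q=wmeas(im,p,["cup_red"],z0=.012,guess={"cup_red":[.46,-.326,1.5]})
v=overlay(im,p,q,.012)
cv2.imwrite("pics/w15.png",cv2.resize(v[0:270,130:410],None,fx=2,fy=2))
im=vision.camera("scene"); p=vision.camera_params("scene")
cv2.imwrite("pics/s15.png",cv2.resize(im[150:240,160:260],None,fx=6,fy=6,interpolation=cv2.INTER_CUBIC))
cv2.imwrite("pics/t15.png",vision.camera("top"))
for n in ("scoop","ramekin","spice_jar","can"):
    L=vision.pinpoint(n,"top"); print(n,[(round(d["confidence"],2),np.round(d["at"]).tolist()) for d in L])
E
```

```text
cup_red [243, 49, 52, 154, 3664] [0.4593, -0.3265, 1.5166] res 0.105
scoop [(0.56, [176.0, 349.0])]
ramekin [(0.65, [141.0, 289.0]), (0.28, [174.0, 391.0])]
spice_jar [(0.85, [165.0, 178.0])]
can [(0.55, [171.0, 392.0]), (0.39, [141.0, 290.0]), (0.35, [235.0, 171.0])]
```

View pics/w15.png

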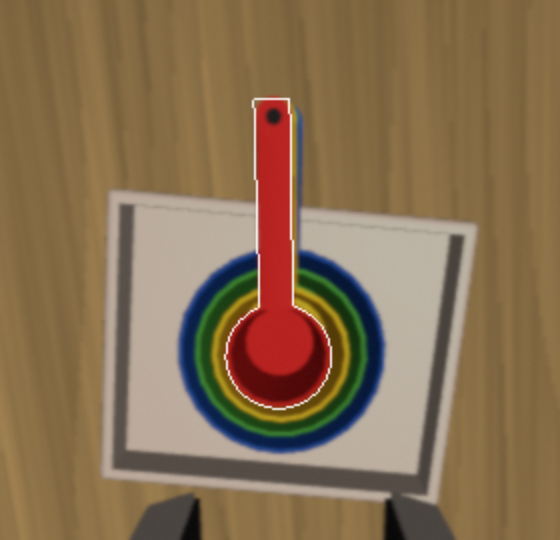

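View pics/s15.png

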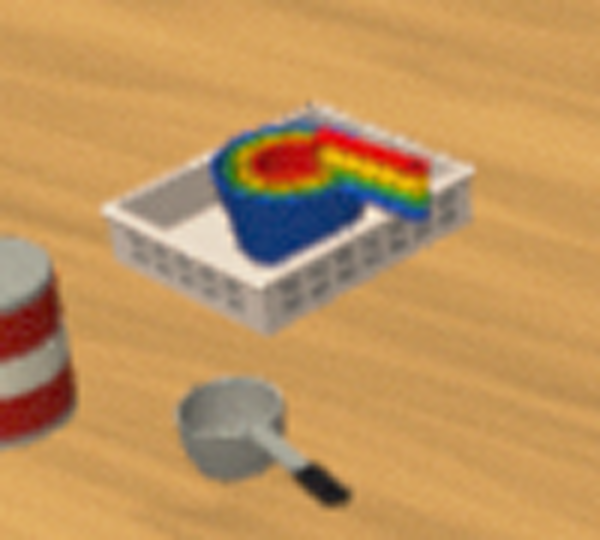

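View pics/t15.png

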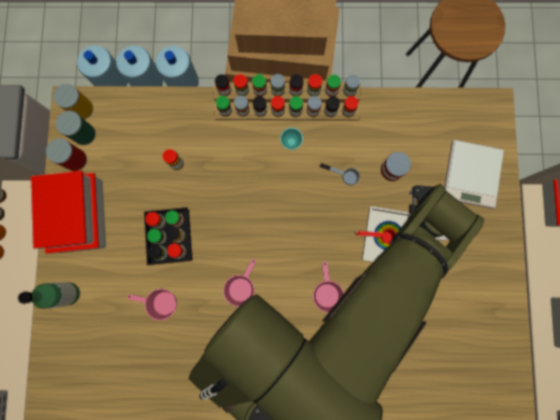

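The rings are concentric, the four handles are stacked evenly, and the bystanders are where they were. I'm handing in.

```bash
python3 - <<'E'
from h import *
print(job.hand_in(), sensors.get_obs()["time_s"])
E
```

```text
the job is handed in; nothing more can be done
the job is handed in; nothing more can be done
```

The four cups are nested in the white basket, blue, green, yellow, red, and the job is handed in; `hand_in` gave no verdict. I gripped each cup by its handle, released it 1–3 mm above its seat and let it settle.

| Cup | x (m) | y (m) | Handle yaw (rad) |
|---|---|---|---|
| blue | 0.4609 | -0.3250 | 1.489 |
| green | 0.4603 | -0.3258 | 1.500 |
| yellow | 0.4601 | -0.3262 | 1.503 |
| red | 0.4593 | -0.3265 | 1.517 |

- **Position:** each cup was measured with the wrist camera just after its placing. Neighbouring centres are within about 1 mm and neighbouring handles within about 0.02 rad. The blue cup is within about 2 mm of the measured basket centre (0.460, -0.327).
- **Level and fully home:** I judged these by eye, not by number. The rims look concentric and the handles lie one over another, evenly spaced, in the last scene picture.
- **Bystanders:** scoop, ramekin, spice jar and can were found within 2 pixels (about 6 mm) of where they first were. The pink look-alikes were not handled.
- **Time and contact:** the last motion ended at 32.25 s. The arm was clear of everything at hand-in, and the forces read at the end of each move stayed below about 5 N.

Two readings went wrong on the way. The network reported pink cups as the blue one, so I chose by colour. The first red fit, from a cut-off view, gave a wrong handle direction, so I measured it again before grasping.

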